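Hook the filter lid under its ledge, swing it shut and clamp it

TASK

Pull the white filter lid out from under the low steel riser by its tongue, lay it flat on the bench and let go. Then take it by its blue handle, hook its lip at a tilt under the ledge of the grey filter housing, swing the tongue end down gently (do not let it drop) until the lid lies fully home, and turn the red clamp knob clockwise until it stops, so that its arm lies over the tongue. Do not knock the conical flask or the amber bottle about.

Things in the scene. Friction and masses are not known exactly. Their poses are not given: they have to be found in the camera images.
- lid: loose white plastic lid, 220 g. Origin: centre of its underside; z up, y along it towards the lip. Plate 84 (x) x 120 (y) x 8 mm thick. Starts flat on the bench under the riser with only its tongue out at the riser's -y side
- lip (a point): middle of the lip tip, on the underside (lid 0, +74, 0 mm). The lip is a strip at the lid's +y end, 70 mm wide, 5 mm thick, flush with the underside, lid y +60 to +74; axes as the lid's
- handle (a point): point to grip on the blue handle (lid 0, 0, z 28 mm): an upright bar across the lid's middle, 60 mm long in x, 14 mm thick in y, z 8 to 38 mm above the underside; axes as the lid's
- tongue (a point): middle of the lid's tongue (lid 0, -76, z 4 mm): 30 mm wide, 8 mm thick, lid y -60 to -92; axes as the lid's
- riser: fixed low steel bridge with a tape roll (25 mm high) on it. Origin: centre of its foot. 114 (x) x 130 (y) mm, 52 mm high; below it 47 mm clear height (37 mm at its +y end) and 104 mm clear width between side plates along y. Pull the lid straight out along its -y
- housing: fixed grey filter housing, open on top, pleated filter inside. Origin: centre of its underside on the bench; y along it towards the dark ledge, z up. 110 mm wide, y -104 to +87. The clear length from ledge to tail wall (126 mm) is less than the lid's 134 mm from lip tip to tail edge, so the lid goes in only at a tilt, lip first (about 14 degrees is good)
- seat (a point): where the origin of the seated lid comes, with the same axes: housing (0, 0, z 40 mm), on the seat. Side cheeks rise 8 mm above the seat, 3 mm clear of the lid either side. Tail wall: inner face at housing y -63, 8 mm above the seat, with a notch 38 mm wide for the tongue, so there is no room for fingers beside a seated tongue
- ledge (a point): middle of the ledge's inner edge, on its underside: housing y +63, 10 mm above the seat. The dark ledge is 110 mm wide and 5 mm thick; a stop behind it at housing y +77; axes as the housing's
- clamp (a joint): turn of the red clamp knob, rad; 0 to 0.25 at the start, grows clockwise seen from above, stops at 1.5; stays where left, friction 0.05 N m. At 0 its steel arm (62 mm long, 5 mm thick) points along housing -y, at 1.5 nearly along -x, 2 mm above the seated tongue
- clamp_grip (a point): on the clamp's axis, at the height to grip (housing x 58, y -84, z 76 mm): an upright red bar 12 mm thick, 32 mm long, z 58 to 86 mm above the bench. Turns with the knob; y axis along the bar, x across it
- flask_250: loose conical flask, 77 mm wide, 142 mm high, origin at the centre of its foot; leave alone
- reagent_amber: loose amber bottle with black cap, 56 mm wide, 104 mm high, origin at the centre of its foot; leave alone

How it is judged:
By the outcome, as a careful person would: the job done as asked, in the order asked, and still so for the second after the job is handed in, with the robot touching nothing.
It also fails if it takes over 56 s, if anything falls off the work surface, if the arm or the gripper's body presses on something with over 40 N, if the wrist force passes 120 N, or if a joint passes its speed limit or range.

ROBOT

A 6-joint arm with a two-finger parallel gripper is mounted at the origin on the work surface; the furniture and walls round the work are solid. World frame = base frame: x ahead of the robot, y to its left, z up, the work surface at z = 0. Lengths are in m, angles in rad, forces in N, time in s.
With the tool pointing down it reaches from about 0.325 to 0.9 m from the base axis. Payload 3.5 kg.
Tool frame: the origin (TCP) lies on the centre line of the jaws, within the pads' length; the fingertips stand 8 mm ahead of it and the grasp point (between the pads) lies 11 mm behind it (env.tips_ahead is the distance from the TCP to the fingertips, in m); z points along the fingers, y is the line along which they close (so a half turn about z gives the same grasp; the last joint's range is limited). The gripper opens to 85 mm and grips with 20 to 120 N. Pads are 22 mm wide; open, the fingers measure 114 mm over their backs; the gripper's body (76 mm by 85 mm) begins 54 mm behind the grasp point. The pads swing forward as they close: fully open they stand 13 mm farther back than shut.
Start: joints at [1.104, 0.276, -0.026, 1.268, 0, 1.467], TCP at [0.222, 0.584, 0.239] pointing down, gripper open.
Joint ranges: [-3.12, 3.12], [-0.85, 1.88], [-1.08, 1.24], [-1.95, 2.15], [-1.57, 1.53], [-3.14, 3.14]. Speed limits (rad/s): [2.57, 2.57, 3.14, 3.14, 3.14, 3.14].

INTERFACE

Orientations are given as a 3x3 rotation matrix whose columns are the frame's x, y, z axes.
In Python, from station import env gives the robot as it stands.
- The arm moves only by the tool drive_tool, never from a script. Its argument "targets" is a list of rows, each a list of 7 numbers: the shift along the tool's x, y, z in shares of 0.5 m (1.0 is 0.5 m), then the turn, a rotation vector about the tool's x, y, z in a scale on which 1.0 is 120 degrees, then the opening, from 0 (shut) to 1 (fully open). In form: [[tx, ty, tz, ax, ay, az, fingers], ...]. A call has 1 to 8 rows; each row is the pose to reach, as a shift and turn from the pose commanded when the call began, along the tool's axes at that moment; what a row does not reach only later rows make up. A row lasts 1/8 s, in which the tool goes at most 62.5 mm and 10.7 degrees, less where a joint would pass 70% of its speed; a pose out of reach is approached as far as the arm can. Shift and turn numbers lie between -1 and 1, and a call with a number outside is refused. A call with a gripper value outside its range is refused whole. The fingers move at their own pace and stop on an object; the grip force is fixed at half the most. Time passes only in rows, so rows that repeat a pose let the fingers close. It gives the time, the measured TCP pose, the force, the opening and the grip force at its end, in the units of the state.
- env.read_state(): the state, without advancing time (a new reading comes with each control period).
- env.snapshot(name): name is "scene" or "top" or "wrist"; returns a dict with "pixels" (420x560x3 uint8, blue, green, red), "range_z" (420x560 float32, m along the optical axis (not along the pixel's ray), 0 where there is no reading), "K" (3x3 intrinsics, pixels), "camera_from_world" (4x4, takes a point from world to camera coordinates). Camera axes: x right, y up, looking along -z (the intrinsics and any distortion apply to the point x, -y, -z); pixel columns grow to the right and rows downward; lengths in m; the calibration is good to about 2 mm. The wrist camera is an equidistant fisheye: a pixel r from the principal point sees the ray r / f radians off the axis. A picture is of the moment at which its call begins.
- env.job_done(): hands the job in; it is judged then, once.
The state is a dict: "t": time; "qpos": joint angles; "qd": joint speeds; "effort": joint torques, N m; "position": TCP position; "tool_rot": TCP orientation; "ft_force": force on the tool from outside, world axes, zero at the start; "torque": the same for the moment, N m; "gripper_width": finger opening in m; "finger_force": force on a finger pad.
Only numpy, scipy, OpenCV 4.12 (cv2) and the standard library are available. Lean on these libraries where they do the work, as an engineer would, in place of code of your own. Each camera call takes 0.05 s, during which the arm holds its last target. There are 200 camera calls.

## Working session

There is one attempt and no reset: what is moved stays moved. The work goes in short steps, Python scripts to look and compute and a tool call to move; the robot and the scene stay as the last step left them, time stands still between calls to the robot, and variables do not carry over. Pictures are saved under pics/ and viewed, at most 10 in all, crops included, and the job is handed in when it is done.

Besides the shell and the picture viewer there is one more tool, called after "Emit:" as name([rows], argument=value, ...), one row to a line, values as JSON. drive_tool: Moves the arm, as the interface text tells. Its arguments: {"type":"object","properties":{"targets":{"type":"array"}},"required":["targets"]}

```bash
mkdir -p pics; ls; cat > h.py <<'E'
import numpy as np, cv2
from station import env
def pts(s):
    "world xyz per pixel from range (pinhole cams)"
    K=s["K"];z=s["range_z"];h,w=z.shape
    u,v=np.meshgrid(np.arange(w),np.arange(h))
    c=np.stack([(u-K[0,2])/K[0,0]*z,-(v-K[1,2])/K[1,1]*z,-z,np.ones_like(z)],-1)
    return (c@np.linalg.inv(s["camera_from_world"]).T)[...,:3]
def ray(s,u,v,h):
    "pixel to plane z=h (pinhole)"
    M=np.linalg.inv(s["camera_from_world"]);K=s["K"]
    d=M[:3,:3]@np.array([(u-K[0,2])/K[0,0],-(v-K[1,2])/K[1,1],-1]);o=M[:3,3]
    return o+d*(h-o[2])/d[2]
E
python3 - <<'E'
from h import *
for n in("top","scene"):
    s=env.snapshot(n);cv2.imwrite(f"pics/{n}0.png",s["pixels"])
    np.savez(n+"0.npz",**s)
    print(n,s["K"].tolist(),np.linalg.inv(s["camera_from_world"])[:3,3],[k for k in s])
st=env.read_state();print(st)
E
```

```text
pics
top [[469.0487948844826, 0.0, 274.4177337047717], [0.0, 469.0487948844826, 200.60773498996872], [0.0, 0.0, 1.0]] [ 0.17927332 -0.02346953  0.99463561] ['pixels', 'range_z', 'K', 'camera_from_world']
scene [[462.52424064475656, 0.0, 273.471930796569], [0.0, 462.52424064475656, 209.89206012591566], [0.0, 0.0, 1.0]] [-0.11967197 -0.19682259  1.03153504] ['pixels', 'range_z', 'K', 'camera_from_world']
{'t': 0.1, 'qpos': array([ 1.10357601e+00,  2.77065720e-01, -2.77372406e-02,  1.26801626e+00,
       -2.89486205e-05,  1.46740143e+00]), 'qd': array([ 0.00066781, -0.00154099,  0.00316317,  0.00313544, -0.00161025,
        0.00061042]), 'effort': array([ 5.57239509e-04, -4.46708429e+01,  2.96128410e+01,  8.46465438e-03,
       -1.10298963e-04, -9.88767937e-06]), 'position': array([0.22210784, 0.58346202, 0.23826912]), 'tool_rot': array([[-9.34542315e-01,  3.55850920e-01, -8.85278639e-04],
       [ 3.55851975e-01,  9.34540562e-01, -1.81912745e-03],
       [ 1.79990621e-04, -2.01507973e-03, -9.99997954e-01]]), 'ft_force': array([-0.18797295, -0.15513886, -0.14356365]), 'torque': array([-0.00224175, -0.00363037,  0.01344   ]), 'finger_force': 0.0, 'gripper_width': 0.08562001215608296}
```

View pics/top0.png

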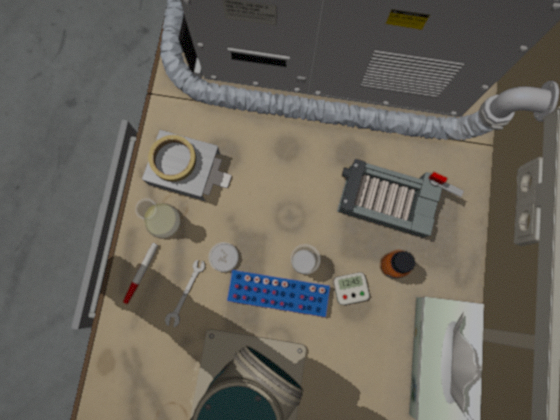

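View pics/scene0.png

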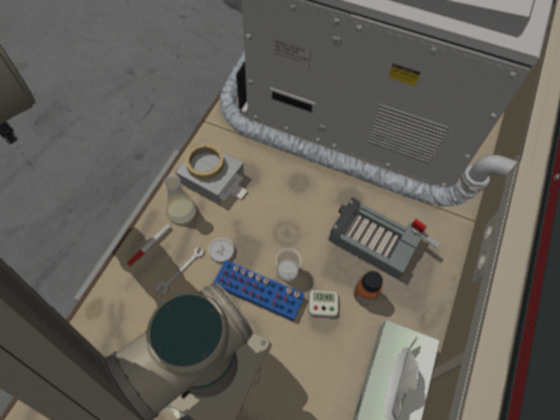

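Top view: the riser with the yellow tape roll is at (180,160), with the white tongue at (225,180). The housing is at (390,197), with its dark ledge on the left (352,185) and the red knob at (438,178). The flask is at (162,220) and the amber bottle at (398,263). The scene view agrees.

```bash
python3 - <<'E'
from h import *
im=[]
for n,(x0,y0) in {"top":(130,120),"scene":(165,135)}.items():
    s=dict(np.load(n+"0.npz"));P=pts(s);px=s["pixels"]
    C=s["camera_from_world"]@np.r_[0.222,.583,.238,1];print(n,"tcp px",s["K"][0,0]*C[0]/-C[2]+s["K"][0,2],-s["K"][0,0]*C[1]/-C[2]+s["K"][1,2])
    hsv=cv2.cvtColor(px,cv2.COLOR_BGR2HSV)
    hh,ss,vv=[hsv[...,i].astype(int) for i in range(3)]
    X,Y,Z=P[...,0],P[...,1],P[...,2]
    u,v=np.meshgrid(np.arange(560),np.arange(420))
    def rep(name,m):
        m=m.astype(np.uint8);k,l,st,c=cv2.connectedComponentsWithStats(m)
        for i in range(1,k):
            if st[i,4]>25:
                r=cv2.minAreaRect(P[l==i][:,:2].astype(np.float32))
                print(n,name,st[i,4],c[i].round(),"xyz",np.median(P[l==i],0).round(4),"z",np.percentile(Z[l==i],[5,95]).round(3),"rect",np.round(r[0],4),np.round(r[1],4),round(r[2],1))
    roi=(u>x0)&(v>y0)
    red=((hh<8)|(hh>172))&(ss>150)&(vv>90)
    rep("red",red&roi&(v<240)&(u>380))
    if n=="top":
        rt=(u>140)&(u<240)&(v>125)&(v<205); ht=(u>330)&(u<480)&(v>150)&(v<245)
    else:
        rt=(u>170)&(u<255)&(v>140)&(v<210); ht=(u>325)&(u<445)&(v>190)&(v<280)
    rep("riser top",rt&(Z>.045)&(Z<.058))
    rep("white",rt&(ss<45)&(vv>150)&(Z<.03))
    rep("housing>35",ht&(Z>.035)&(Z<.06))
    rep("ledge dark",ht&(Z>.046)&(Z<.062)&(vv<90))
    rep("amb/flask",roi&(v<290)&(Z>.08)&(Z<.16)&(X<.75))
    a=cv2.resize(px[y0:y0+130,x0:x0+330 if n=="top" else x0+290],None,fx=2.4,fy=2.25,interpolation=cv2.INTER_CUBIC);im.append(a[:, :690])
    print("table z",np.median(Z[(Z>-.02)&(Z<.02)]))
w=min(a.shape[1] for a in im)
cv2.imwrite("pics/crop0.png",np.vstack([a[:,:w] for a in im]));print(w,[a.shape for a in im])
E
```

```text
top tcp px -87.98248933723761 213.33518161209238
top red 85 [439. 177.] xyz [ 0.47   -0.3123  0.0842] z [0.079 0.087] rect [ 0.4702 -0.3128] [0.0299 0.0105] 70.3
top riser top 79 [164. 134.] xyz [0.483  0.2635 0.0512] z [0.048 0.054] rect [0.484  0.2592] [0.0179 0.0438] 26.8
top riser top 1501 [190. 170.] xyz [0.4017 0.1794 0.0509] z [0.048 0.054] rect [0.4263 0.2149] [0.1305 0.1151] 82.8
top riser top 900 [172. 158.] xyz [0.4326 0.233  0.0508] z [0.048 0.054] rect [0.4327 0.2321] [0.0679 0.0731] 24.5
top white 81 [225. 180.] xyz [0.4138 0.1204 0.007 ] z [0.004 0.01 ] rect [0.4135 0.1203] [0.0143 0.0286] 83.0
top housing>35 3034 [398. 197.] xyz [ 0.4301 -0.2594  0.0461] z [0.037 0.055] rect [ 0.4302 -0.2522] [0.2348 0.1281] 82.0
top ledge dark 586 [353. 185.] xyz [ 0.434  -0.1486  0.0534] z [0.05  0.056] rect [ 0.4358 -0.1494] [0.0262 0.1097] 82.2
top amb/flask 394 [485. 126.] xyz [ 0.5755 -0.3809  0.1107] z [0.082 0.154] rect [ 0.5772 -0.3809] [0.0557 0.0248] 67.2
top amb/flask 2972 [515. 207.] xyz [ 0.419  -0.4502  0.1154] z [0.084 0.157] rect [ 0.4395 -0.4442] [0.0171 0.3471] 89.8
[... 1471 characters left out ...]
1 -0.2471] [0.3557 0.0749] 77.5
scene amb/flask 113 [508. 150.] xyz [ 0.7266 -0.4512  0.1375] z [0.097 0.158] rect [ 0.7161 -0.4512] [0.0019 0.0678] 89.9
scene amb/flask 434 [174. 189.] xyz [0.3033 0.2316 0.112 ] z [0.083 0.14 ] rect [0.3045 0.2328] [0.045  0.0401] 8.9
scene amb/flask 827 [486. 227.] xyz [ 0.5337 -0.4511  0.1138] z [0.083 0.158] rect [ 0.5045 -0.4447] [0.3477 0.0154] 0.0
scene amb/flask 70 [419. 223.] xyz [ 0.4711 -0.3151  0.0848] z [0.081 0.087] rect [ 0.4714 -0.3148] [0.0312 0.0122] 71.1
scene amb/flask 339 [372. 280.] xyz [ 0.2858 -0.2571  0.1018] z [0.084 0.105] rect [ 0.2883 -0.2577] [0.0409 0.0414] 49.4
table z -0.00045363373002504925
690 [(292, 690, 3), (292, 690, 3)]
```

View pics/crop0.png

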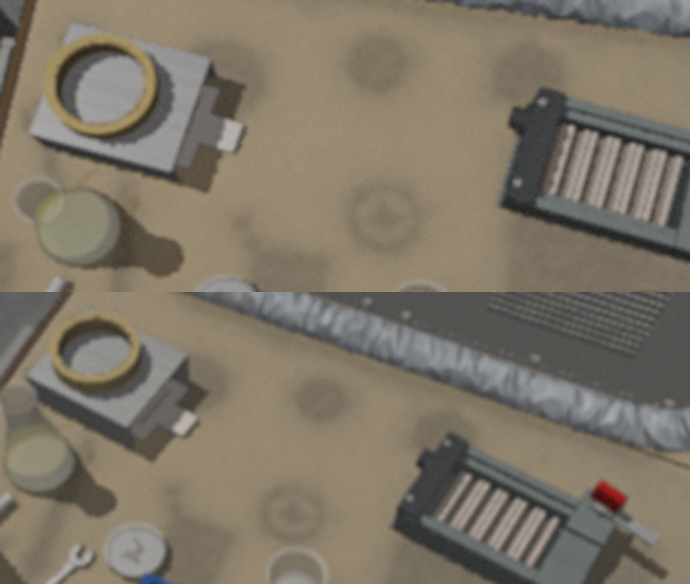

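The crop shows the tongue lit white at (228,135) and its plate in shadow behind it. Next I go above the tongue and look with the wrist camera.

```bash
cat >> h.py <<'E'
from scipy.spatial.transform import Rotation as Ro
def down(yaw,tilt=0):
    "tool down, tool y at world angle yaw deg; tilt deg about the tool x"
    a=np.radians(yaw);y=np.array([np.cos(a),np.sin(a),0]);z=np.array([0,0,-1.])
    return np.c_[np.cross(y,z),y,z]@Ro.from_euler("x",tilt,degrees=True).as_matrix()
def rel(p,R):
    s=env.read_state();R0=s["tool_rot"]
    print("shift",(R0.T@(np.array(p)-s["position"])).round(4),"turn",np.degrees(Ro.from_matrix(R0.T@R).as_rotvec()).round(2),"q",s["qpos"].round(2),"p",s["position"].round(4),"w",round(s["gripper_width"],4),"f",s["ft_force"].round(1),"t",round(s["t"],2))
def wpts(s):
    "world xyz per pixel, wrist fisheye"
    K=s["K"];z=s["range_z"];h,w=z.shape
    u,v=np.meshgrid(np.arange(w),np.arange(h))
    a=(u-K[0,2])/K[0,0];b=(v-K[1,2])/K[1,1];r=np.hypot(a,b)+1e-9;t=np.tan(np.minimum(r,1.5))/r
    c=np.stack([a*t*z,-b*t*z,-z,np.ones_like(z)],-1)
    return (c@np.linalg.inv(s["camera_from_world"]).T)[...,:3]
def comps(name,m,P,n=25):
    k,l,st,c=cv2.connectedComponentsWithStats(m.astype(np.uint8))
    for i in range(1,k):
        if st[i,4]>n:
            Q=P[l==i];r=cv2.minAreaRect(Q[:,:2].astype(np.float32))
            print(name,st[i,4],c[i].round(),"med",np.median(Q,0).round(4),"z",np.percentile(Q[:,2],[5,95]).round(3),"rect",np.round(r[0],4),np.round(r[1],4),round(r[2],1))
E
python3 -c "
from h import *
print(env.tips_ahead)
rel([.413,.118,.15],down(-7.5))"
```

```text
0.008
shift [-0.344  -0.3669  0.0889] turn [-1.000e-01  7.000e-02  7.665e+01] q [ 1.1   0.28 -0.03  1.27 -0.    1.47] p [0.2221 0.5835 0.2383] w 0.0856 f [-0.2 -0.2 -0.1] t 0.1
```

The manual's scale: shifts go in shares of 0.5 m and turns go in shares of 120 degrees. Converting my numbers, -0.367 m / 0.5 = -0.734, -0.344 m / 0.5 = -0.688, 76.6 degrees / 120 = 0.6383.

Emit:
drive_tool([
  [-0.688, -0.734, 0.16, 0, 0, 0.6383, 1],
  [-0.688, -0.734, 0.16, 0, 0, 0.6383, 1],
  [-0.688, -0.734, 0.16, 0, 0, 0.6383, 1],
  [-0.688, -0.734, 0.16, 0, 0, 0.6383, 1],
  [-0.688, -0.734, 0.16, 0, 0, 0.6383, 1],
  [-0.688, -0.734, 0.16, 0, 0, 0.6383, 1],
  [-0.688, -0.734, 0.16, 0, 0, 0.6383, 1],
  [-0.688, -0.734, 0.16, 0, 0, 0.6383, 1],
])

```text
t: 1.1
position: [0.41, 0.1253, 0.1604]
tool_rot: [[0.131, 0.991, 0.0], [0.991, -0.131, 0.0], [0.0, 0.0, -1.0]]
ft_force: [0.8, -0.3, 0.4]
gripper_width: 0.0855
finger_force: 0.0
```

```bash
python3 - <<'E'
from h import *
s=env.snapshot("wrist");np.savez("w1.npz",**s);cv2.imwrite("pics/w1.png",s["pixels"])
P=wpts(s);hsv=cv2.cvtColor(s["pixels"],cv2.COLOR_BGR2HSV).astype(int)
d=np.hypot(P[...,0]-.42,P[...,1]-.13)
comps("white",(hsv[...,1]<45)&(hsv[...,2]>140)&(abs(P[...,2])<.03)&(d<.09),P)
comps("lidz",(P[...,2]>.0045)&(P[...,2]<.012)&(d<.06),P)
comps("riser",(P[...,2]>.046)&(P[...,2]<.058)&(d<.25),P,200)
rel([.413,.118,.15],down(-7.5))
E
```

```text
white 523 [286. 197.] med [0.4158 0.1183 0.0082] z [0.    0.009] rect [0.4149 0.1167] [0.0205 0.0311] 83.5
lidz 993 [285. 187.] med [0.4153 0.1279 0.0084] z [0.007 0.01 ] rect [0.4149 0.1274] [0.029  0.0302] 81.8
riser 10177 [282. 118.] med [0.4149 0.1783 0.0523] z [0.051 0.053] rect [0.4268 0.2157] [0.1299 0.115 ] 82.6
riser 8399 [287.  67.] med [0.4292 0.2299 0.0523] z [0.051 0.054] rect [0.4293 0.2299] [0.0762 0.0762] 58.1
riser 5144 [484. 160.] med [0.598  0.1437 0.0483] z [0.046 0.051] rect [0.6008 0.1213] [0.2909 0.0476] 83.7
riser 698 [153.  88.] med [0.3294 0.2304 0.0521] z [0.047 0.057] rect [0.3175 0.2347] [0.0608 0.0369] 74.6
riser 1575 [515. 182.] med [0.6352 0.1201 0.0521] z [0.047 0.057] rect [0.6347 0.107 ] [0.2095 0.0085] 88.4
shift [-0.0008  0.0008  0.0094] turn [ 0.1   0.34 -0.48] q [ 0.13 -0.01 -0.54  1.05 -0.01  1.84] p [0.4123 0.1189 0.1594] w 0.0856 f [ 1.5 -2.9 -1. ] t 1.15
```

View pics/w1.png

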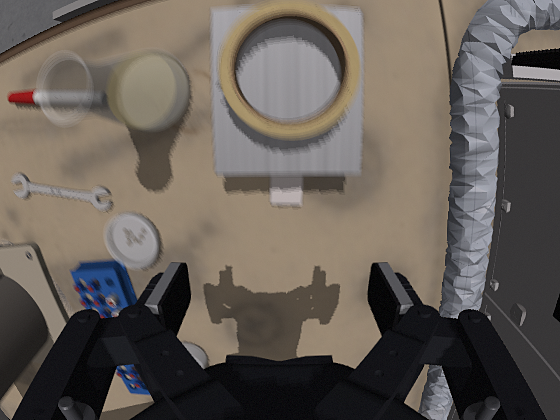

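The wrist view shows the riser at (287,95) and the white tongue at (286,190), centred on the gripper line. No obstacle lies between the open fingers and the tongue.

```bash
python3 -c "
from h import *
rel([.4145,.126,.010],down(-8))"
```

```text
shift [0.0082 0.001  0.1494] turn [0.11 0.34 0.02] q [ 0.13 -0.01 -0.54  1.05 -0.01  1.84] p [0.4123 0.1189 0.1594] w 0.0856 f [ 1.5 -2.9 -1. ] t 1.15
```

Converted, 0.1485 m / 0.5 = 0.297, 0.11 m / 0.5 = 0.22, 0.3 degrees / 120 = 0.0025.

Emit:
drive_tool([
  [0.016, 0.002, 0.12, 0, 0, 0.0025, 1],
  [0.016, 0.002, 0.22, 0, 0, 0.0025, 1],
  [0.016, 0.002, 0.28, 0, 0, 0.0025, 0.8],
  [0.016, 0.002, 0.297, 0, 0, 0.0025, 0.6],
  [0.016, 0.002, 0.297, 0, 0, 0.0025, 0.3],
  [0.016, 0.002, 0.297, 0, 0, 0.0025, 0],
  [0.016, 0.002, 0.297, 0, 0, 0.0025, 0],
  [0.016, 0.002, 0.297, 0, 0, 0.0025, 0],
])

```text
t: 2.15
position: [0.4127, 0.1353, 0.0132]
tool_rot: [[0.135, 0.991, 0.002], [0.991, -0.135, 0.001], [0.001, 0.002, -1.0]]
ft_force: [-0.8, -0.4, 3.7]
gripper_width: 0.0272
finger_force: 59.4
```

Converted, -0.18 m / 0.5 = -0.36, -0.175 m / 0.5 = -0.35.

Emit:
drive_tool([
  [-0.02, 0, 0, 0, 0, 0, 0],
  [-0.07, 0, 0, 0, 0, 0, 0],
  [-0.12, 0, 0, 0, 0, 0, 0],
  [-0.18, 0, 0, 0, 0, 0, 0],
  [-0.24, 0, 0, 0, 0, 0, 0],
  [-0.3, 0, 0, 0, 0, 0, 0],
  [-0.35, 0, 0, 0, 0, 0, 0],
  [-0.36, 0, 0, 0, 0, 0, 0],
])

```text
t: 3.15
position: [0.3886, -0.0439, 0.0132]
tool_rot: [[0.137, 0.991, 0.003], [0.991, -0.137, 0.003], [0.003, 0.002, -1.0]]
ft_force: [0.9, 5.0, 6.7]
gripper_width: 0.0269
finger_force: 60.1
```

```bash
python3 - <<'E'
from h import *
rel([0,0,0],down(-8))
s=env.snapshot("top");cv2.imwrite("pics/t2.png",cv2.resize(s["pixels"][110:300,120:420],None,fx=2,fy=2))
P=pts(s);hsv=cv2.cvtColor(s["pixels"],cv2.COLOR_BGR2HSV).astype(int)
comps("blue",(hsv[...,0]>95)&(hsv[...,0]<130)&(hsv[...,1]>110)&(P[...,0]>.34)&(P[...,0]<.52),P)
comps("white",(hsv[...,1]<45)&(hsv[...,2]>150)&(P[...,0]>.34)&(P[...,0]<.52)&(P[...,2]<.05),P)
E
```

```text
shift [-0.0097 -0.3909  0.0122] turn [ 0.14 -0.2   0.14] q [-0.28  0.13 -0.77  0.67  0.    1.43] p [ 0.3886 -0.0439  0.0132] w 0.0269 f [0.9 5.  6.7] t 3.15
white 26 [195. 142.] med [0.4731 0.1935 0.0491] z [0.01 0.05] rect [0.481 0.198] [0.0469 0.0102] 40.0
white 35 [209. 154.] med [0.4536 0.1598 0.0492] z [0.047 0.05 ] rect [0.453 0.158] [0.0246 0.0175] 39.1
white 83 [122. 183.] med [ 0.4253  0.4418 -0.2672] z [-0.271 -0.263] rect [0.4299 0.4424] [0.1766 0.0071] 0.6
white 44 [205. 169.] med [0.4195 0.1597 0.0491] z [0.047 0.05 ] rect [0.4201 0.1613] [0.0148 0.0427] 85.8
white 51 [364. 189.] med [ 0.4347 -0.1769  0.0261] z [0.023 0.029] rect [ 0.4373 -0.1774] [0.0043 0.0588] 82.1
white 166 [372. 192.] med [ 0.433  -0.1937  0.0255] z [0.022 0.028] rect [ 0.4323 -0.1937] [0.0122 0.0614] 81.7
white 170 [381. 195.] med [ 0.4296 -0.2144  0.0257] z [0.02  0.028] rect [ 0.4311 -0.2149] [0.012  0.0663] 81.4
white 168 [391. 198.] med [ 0.4262 -0.2355  0.0258] z [0.021 0.029] rect [ 0.426  -0.2356] [0.0123 0.0623] 82.0
white 181 [400. 202.] med [ 0.4213 -0.2556  0.0256] z [0.022 0.029] rect [ 0.421  -0.2559] [0.0122 0.0666] 82.6
white 87 [408. 205.] med [ 0.4173 -0.2731  0.0255] z [0.022 0.028] rect [ 0.4179 -0.2731] [0.0058 0.066 ] 83.0
```

View pics/t2.png

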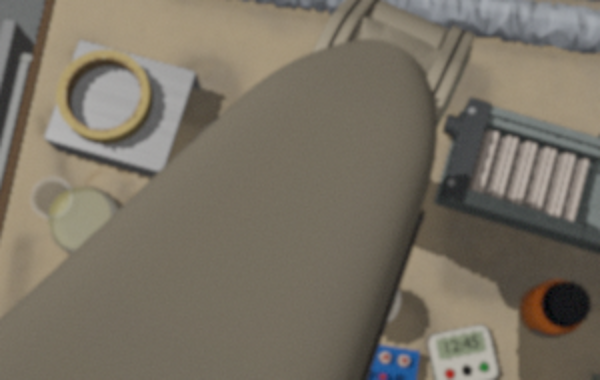

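The arm hides the lid in this top view, but the tongue is gone from the riser and the grip holds. I release, rise and look.

Emit:
drive_tool([
  [0, 0, 0, 0, 0, 0, 0.2],
  [0, 0, 0, 0, 0, 0, 0.6],
  [0, 0, -0.01, 0, 0, 0, 1],
  [0, 0, -0.12, 0, 0, 0, 1],
  [0, 0, -0.22, 0, 0, 0, 1],
  [0, 0, -0.3, 0, 0, 0, 1],
  [0, 0, -0.3, 0, 0, 0, 1],
  [0, 0, -0.3, 0, 0, 0, 1],
])

```text
t: 4.2
position: [0.3869, -0.0432, 0.1618]
tool_rot: [[0.135, 0.991, -0.001], [0.991, -0.135, 0.0], [0.0, -0.001, -1.0]]
ft_force: [-0.1, 0.2, 0.4]
gripper_width: 0.0853
finger_force: 0.0
```

```bash
cat > look.py <<'E'
from h import *
import sys
def look(c,rad,f=None):
    s=env.snapshot("wrist");P=wpts(s);hsv=cv2.cvtColor(s["pixels"],cv2.COLOR_BGR2HSV).astype(int)
    if f: cv2.imwrite(f"pics/{f}.png",s["pixels"])
    d=np.hypot(P[...,0]-c[0],P[...,1]-c[1])<rad
    H,S,V=hsv[...,0],hsv[...,1],hsv[...,2];Z=P[...,2]
    return s,P,d,H,S,V,Z
E
python3 - <<'E'
from look import *
s,P,d,H,S,V,Z=look([.4,.03],.13,"w2")
blue=(H>95)&(H<130)&(S>100)&d
comps("blue",blue,P);comps("bluetop",blue&(Z>.034),P)
comps("lidplate",d&(Z>.0045)&(Z<.0125),P)
rel([.398,.027,.15],down(82))
E
```

```text
blue 1859 [284. 112.] med [0.4003 0.0278 0.0376] z [0.01  0.039] rect [0.4008 0.0269] [0.0215 0.0672] 79.2
bluetop 1326 [285. 113.] med [0.4007 0.027  0.038 ] z [0.036 0.039] rect [0.401  0.0273] [0.0156 0.0595] 79.2
lidplate 13130 [284. 112.] med [0.3989 0.0312 0.0083] z [0.006 0.01 ] rect [0.3995 0.018 ] [0.1663 0.0846] 79.9
shift [0.0709 0.0022 0.0111] turn [ -0.1   -0.13 -89.74] q [-0.28 -0.09 -0.61  1.06 -0.    1.43] p [ 0.3863 -0.043   0.161 ] w 0.0856 f [-0.9  0.6  0.2] t 4.25
```

View pics/w2.png

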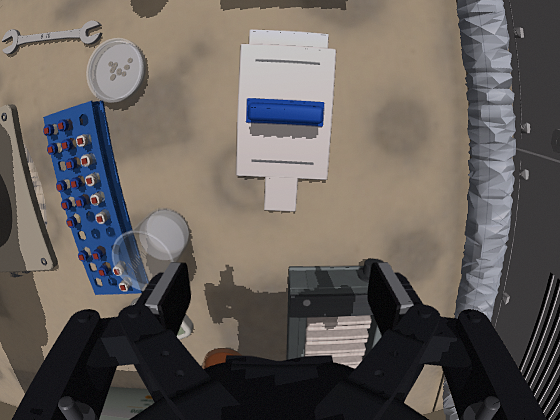

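The wrist view shows the lid flat on the bench and fully clear: handle at (285,112), tongue at (281,195), lip at (289,38). It is released at (0.401, 0.027) with a yaw of about 79.5°.

Converted, 0.071 m / 0.5 = 0.142, 0.03 m / 0.5 = 0.06, -87 degrees / 120 = -0.725.

Emit:
drive_tool([
  [0.142, 0.01, 0.06, 0, 0, -0.725, 1],
  [0.142, 0.01, 0.06, 0, 0, -0.725, 1],
  [0.142, 0.01, 0.06, 0, 0, -0.725, 1],
  [0.142, 0.01, 0.06, 0, 0, -0.725, 1],
  [0.142, 0.01, 0.06, 0, 0, -0.725, 1],
  [0.142, 0.01, 0.06, 0, 0, -0.725, 1],
  [0.142, 0.01, 0.06, 0, 0, -0.725, 1],
  [0.142, 0.01, 0.06, 0, 0, -0.725, 1],
])

```text
t: 5.25
position: [0.4002, 0.0265, 0.1303]
tool_rot: [[-0.98, 0.198, -0.004], [0.198, 0.98, 0.0], [0.004, -0.001, -1.0]]
ft_force: [0.1, 0.7, 0.7]
gripper_width: 0.0855
finger_force: 0.0
```

Converted, 0.03 m / 0.5 = 0.06.

Emit:
drive_tool([
  [0, 0, 0.06, 0, 0, 0, 0.7],
  [0, 0, 0.06, 0, 0, 0, 0.6],
  [0, 0, 0.06, 0, 0, 0, 0.6],
])

```text
t: 5.62
position: [0.4013, 0.0264, 0.1018]
tool_rot: [[-0.979, 0.205, -0.002], [0.205, 0.979, 0.0], [0.002, -0.0, -1.0]]
ft_force: [0.0, 0.4, 0.4]
gripper_width: 0.0511
finger_force: 0.0
```

```bash
python3 - <<'E'
from look import *
rel([.401,.0272,.020],down(79.5))
s,P,d,H,S,V,Z=look([.4,.03],.13)
blue=(H>95)&(H<130)&(S>100)&d
comps("bluetop",blue&(Z>.034),P)
comps("lidplate",d&(Z>.0045)&(Z<.0125),P,100)
E
```

```text
shift [0.0002 0.0007 0.0818] turn [-0.02 -0.13 -1.3 ] q [-0.1   0.01 -0.66  0.91 -0.    0.11] p [0.4013 0.0264 0.1018] w 0.0511 f [0.  0.4 0.4] t 5.62
bluetop 1744 [279. 222.] med [0.3977 0.0272 0.0381] z [0.036 0.039] rect [0.3763 0.0313] [0.014  0.1083] 79.3
bluetop 26 [378. 294.] med [0.3971 0.0661 0.139 ] z [0.125 0.143] rect [0.3985 0.0664] [0.0086 0.0029] 11.1
bluetop 35 [448. 317.] med [0.401  0.0865 0.1558] z [0.15  0.163] rect [0.4011 0.0867] [0.0034 0.0014] 57.2
bluetop 51 [ 58. 367.] med [ 0.376  -0.0336  0.1841] z [0.177 0.19 ] rect [0.3509 0.004 ] [0.0025 0.0958] 33.4
bluetop 48 [246. 357.] med [0.389  0.0198 0.1675] z [0.167 0.169] rect [0.3582 0.0336] [0.011  0.0712] 65.7
lidplate 17200 [277. 205.] med [0.3945 0.0304 0.0084] z [0.006 0.01 ] rect [0.3991 0.0181] [0.1652 0.0847] 79.7
```

Converted, 0.082 m / 0.5 = 0.164, 0.08 m / 0.5 = 0.16, -1.4 degrees / 120 = -0.0117.

Emit:
drive_tool([
  [0, 0.002, 0.11, 0, 0, -0.0117, 0.6],
  [0, 0.002, 0.16, 0, 0, -0.0117, 0.5],
  [0, 0.002, 0.164, 0, 0, -0.0117, 0.4],
  [0, 0.002, 0.164, 0, 0, -0.0117, 0.2],
  [0, 0.002, 0.164, 0, 0, -0.0117, 0],
  [0, 0.002, 0.164, 0, 0, -0.0117, 0],
  [0, 0.002, 0.164, 0, 0, -0.0117, 0],
])

```text
t: 6.55
position: [0.404, 0.0272, 0.0217]
tool_rot: [[-0.984, 0.18, 0.003], [0.18, 0.984, -0.0], [-0.003, 0.0, -1.0]]
ft_force: [-0.1, -0.2, 6.4]
gripper_width: 0.0131
finger_force: 60.7
```

Converted, -0.16 m / 0.5 = -0.32, -0.11 m / 0.5 = -0.22.

Emit:
drive_tool([
  [0, 0, -0.04, 0, 0, 0, 0],
  [0, 0, -0.12, 0, 0, 0, 0],
  [0, 0, -0.22, 0, 0, 0, 0],
  [0, 0, -0.32, 0, 0, 0, 0],
  [0, 0, -0.32, 0, 0, 0, 0],
  [0, 0, -0.32, 0, 0, 0, 0],
])

```text
t: 7.3
position: [0.4014, 0.0275, 0.1796]
tool_rot: [[-0.984, 0.181, -0.001], [0.181, 0.984, 0.0], [0.001, -0.0, -1.0]]
ft_force: [-0.3, 0.6, -2.6]
gripper_width: 0.013
finger_force: 59.6
```

```bash
python3 - <<'E'
from look import *
rel([.4257,-.2246,.19],down(82))
s,P,d,H,S,V,Z=look([.4,.03],.17)
T=env.read_state();L=(P-T["position"])@T["tool_rot"]
print("plate in tool frame (x,y) mm");comps("plate",d&(L[...,2]>.0)&(L[...,2]<.03)&(V>120)&(S<60),L,200)
comps("blue",(H>95)&(H<130)&(S>100)&d&(Z>.1),L,100)
E
```

```text
shift [-0.0694 -0.2435 -0.0105] turn [ 0.   -0.06 -2.4 ] q [-0.09 -0.08 -0.56  1.1   0.    0.09] p [0.4014 0.0275 0.1796] w 0.013 f [-0.3  0.6 -2.6] t 7.3
plate in tool frame (x,y) mm
plate 16521 [323. 224.] med [0.0241 0.0321 0.0127] z [0.012 0.016] rect [0.0057 0.0075] [0.0768 0.1346] 0.3
plate 336 [213. 295.] med [-0.0214 -0.0358  0.0125] z [0.011 0.013] rect [-0.0218 -0.0345] [0.0185 0.011 ] 80.0
blue 5159 [279. 259.] med [ 0.0171  0.0006 -0.0169] z [-0.018  0.011] rect [0.0263 0.0005] [0.0216 0.1061] 89.9
```

Converted, -0.1 m / 0.5 = -0.2, -0.07 m / 0.5 = -0.14, -2.4 degrees / 120 = -0.02.

Emit:
drive_tool([
  [-0.07, -0.1, -0.02, 0, 0, -0.02, 0],
  [-0.14, -0.2, -0.04, 0, 0, -0.02, 0],
  [-0.14, -0.2, -0.04, 0, 0, -0.02, 0],
  [-0.14, -0.2, -0.04, 0, 0, -0.02, 0],
])

```text
t: 7.85
position: [0.4513, -0.0832, 0.1981]
tool_rot: [[-0.99, 0.14, -0.005], [0.14, 0.99, 0.002], [0.005, 0.001, -1.0]]
ft_force: [-0.4, 0.6, -2.6]
gripper_width: 0.0132
finger_force: 60.0
```

```bash
python3 - <<'E'
from look import *
rel([.4257,-.2246,.19],down(82))
s,P,d,H,S,V,Z=look([.42,-.1],.3,"w3")
T=env.read_state();L=(P-T["position"])@T["tool_rot"]
pl=(L[...,2]>.008)&(L[...,2]<.017)&(V>110)&(S<60)&(abs(L[...,0])<.06)&(abs(L[...,1])<.1)
for y in np.arange(-.09,.08,.01):
    m=pl&(abs(L[...,1]-y)<.004)
    if m.sum()>30: print(round(y,3),np.percentile(L[...,0][m],[1,99]).round(4),np.median(L[...,2][m]).round(4))
m=pl;print("y ext",np.percentile(L[...,1][m],[.2,99.8]).round(4))
A=np.c_[L[m][:,:2],np.ones(m.sum())];print("plane",np.linalg.lstsq(A,L[m][:,2],rcond=None)[0].round(4))
d=np.hypot(P[...,0]-.43,P[...,1]+.235)<.15
comps("ledge",d&(Z>.050)&(Z<.06),P,60)
comps("rim",d&(Z>.044)&(Z<.0505),P,60)
comps("hous",d&(Z>.035)&(Z<.06),P,200)
comps("seat",d&(Z>.036)&(Z<.044),P,60)
comps("red",d&((H<8)|(H>172))&(S>150)&(V>70),P,60)
for n in("top","scene"):
    q=dict(np.load(n+"0.npz"));Q=pts(q);e=(np.hypot(Q[...,0]-.43,Q[...,1]+.235)<.15)&(Q[...,0]<.53);z=Q[...,2]
    comps(n+" ledge",e&(z>.050)&(z<.0565)&(Q[...,1]>-.2),Q,60)
    comps(n+" hous",e&(z>.036)&(z<.06)&(Q[...,1]>-.32),Q,200)
E
```

```text
shift [ 0.0055 -0.1436  0.0079] turn [ 0.08 -0.3  -0.06] q [-0.32  0.01 -0.43  1.14  0.   -0.18] p [ 0.4513 -0.0832  0.1981] w 0.0132 f [-0.4  0.6 -2.6] t 7.85
-0.09 [-0.0109  0.0171] 0.0134
-0.08 [-0.0108  0.0171] 0.0134
-0.07 [-0.0109  0.0172] 0.0134
-0.06 [-0.0232  0.0439] 0.0135
-0.05 [-0.0211  0.0441] 0.0134
-0.04 [-0.0259  0.044 ] 0.0135
-0.03 [-0.0223  0.0442] 0.0135
-0.02 [-0.0005  0.0442] 0.0134
-0.01 [0.008  0.0443] 0.0134
-0.0 [0.0359 0.0443] 0.0135
0.01 [0.008  0.0443] 0.0135
0.02 [-0.0021  0.0441] 0.0135
0.03 [-0.0228  0.044 ] 0.0135
0.04 [-0.0262  0.044 ] 0.0135
0.05 [-0.0217  0.0438] 0.0136
0.06 [-0.0271  0.0434] 0.0143
0.07 [-0.0308  0.0371] 0.0164
y ext [-0.0903  0.0729]
plane [-0.0075  0.0081  0.0138]
ledge 236 [94. 66.] med [ 0.3033 -0.233   0.055 ] z [0.05 0.06] rect [ 0.3026 -0.2402] [0.0142 0.0471] 50.4
ledge 1284 [204. 151.] med [ 0.4028 -0.1425  0.0554] z [0.054 0.057] rect [ 0.4033 -0.1429] [0.0246 0.0423] 82.8
ledge 451 [ 54. 234.] med [ 0.4606 -0.3426  0.0556] z [0.052 0.058] rect [ 0.4624 -0.3359] [0.077 0.016] 76.3
rim 151 [98. 67.] med [ 0.3035 -0.2333  
[... 721 characters left out ...]
0369] 80.8
seat 2473 [104. 181.] med [ 0.41   -0.2796  0.0405] z [0.038 0.042] rect [ 0.4235 -0.2446] [0.1633 0.0903] 81.8
red 480 [ 64. 250.] med [ 0.4701 -0.3056  0.0828] z [0.065 0.087] rect [ 0.4708 -0.3126] [0.0322 0.0118] 72.3
top ledge 562 [353. 184.] med [ 0.4345 -0.1485  0.0535] z [0.051 0.056] rect [ 0.4365 -0.1487] [0.0242 0.1111] 81.9
top hous 2675 [392. 197.] med [ 0.4235 -0.2428  0.046 ] z [0.037 0.055] rect [ 0.4329 -0.2317] [0.1906 0.1282] 82.2
scene ledge 371 [345. 216.] med [ 0.4356 -0.1496  0.0538] z [0.051 0.056] rect [ 0.4375 -0.1497] [0.0241 0.1126] 82.0
scene hous 1940 [377. 235.] med [ 0.4236 -0.2444  0.0463] z [0.037 0.056] rect [ 0.4323 -0.2323] [0.1902 0.1282] 82.7
```

View pics/w3.png

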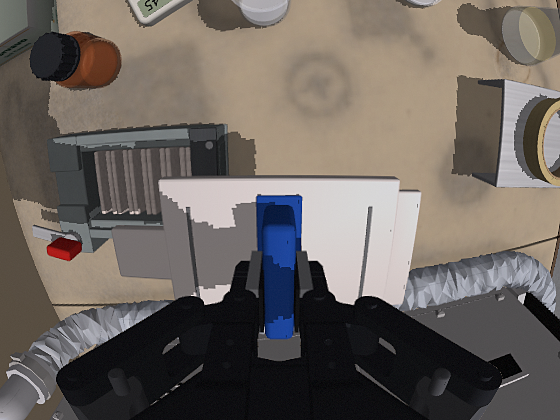

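The wrist view shows the lid in the jaws, level. The housing is at (140,175) with its ledge on the right (207,150) and the red knob at (63,250). Next I compute the insertion waypoints.

```bash
cat > ins.py <<'E'
from h import *
O=np.array([.4258,-.2222,.040]);YAW=82.
a=np.radians(YAW);u=np.array([np.cos(a),np.sin(a),0]);v=np.array([u[1],-u[0],0])
LO=np.array([.0024,0,.0216])   # lid origin in tool
def tcp(tipy,tipz,tilt):
    R=down(YAW,tilt);tip=O+u*tipy+np.array([0,0,tipz])
    return tip-.074*R[:,1]-R@LO,R
def where():
    T=env.read_state();R=T["tool_rot"];lo=T["position"]+R@LO;tip=lo+.074*R[:,1]
    f=T["ft_force"]
    print("tip housing x,y,z mm",np.round(1e3*np.array([(tip-O)@v,(tip-O)@u,tip[2]-.04]),1),"tilt",np.degrees(np.arcsin(-R[2,1])).round(2),"yaw",np.degrees(np.arctan2(R[1,1],R[0,1])).round(2),"roll",np.degrees(np.arcsin(R[2,0])).round(2),"F u,v,z",np.round([f@u,f@v,f[2]],1),"w",round(T["gripper_width"],4),"t",round(T["t"],2))
E
python3 - <<'E'
from ins import *
where()
for a in [(.052,.03,14),(.052,.0025,14),(.0735,.002,14),(.074,0,0)]: print(a);rel(*tcp(*a))
E
```

```text
tip housing x,y,z mm [  3.1 215.7 136.7] tilt -0.07 yaw 82.01 roll 0.28 F u,v,z [-0.  -0.7 -2.9] w 0.0128 t 7.9
(0.052, 0.03, 14)
shift [ 0.0028 -0.1564  0.0892] turn [14.07 -0.28  0.04] q [-0.32  0.01 -0.43  1.14  0.   -0.18] p [ 0.4511 -0.0827  0.1982] w 0.0128 f [-0.7  0.1 -2.9] t 7.9
(0.052, 0.0025, 14)
shift [ 0.0027 -0.1564  0.1167] turn [14.07 -0.28  0.04] q [-0.32  0.01 -0.43  1.14  0.   -0.18] p [ 0.4511 -0.0827  0.1982] w 0.0128 f [-0.7  0.1 -2.9] t 7.9
(0.0735, 0.002, 14)
shift [ 0.0027 -0.1349  0.1172] turn [14.07 -0.28  0.04] q [-0.32  0.01 -0.43  1.14  0.   -0.18] p [ 0.4511 -0.0827  0.1982] w 0.0128 f [-0.7  0.1 -2.9] t 7.9
(0.074, 0, 0)
shift [ 0.0026 -0.1419  0.1365] turn [ 0.07 -0.28  0.01] q [-0.32  0.01 -0.43  1.14  0.   -0.18] p [ 0.4511 -0.0827  0.1982] w 0.0128 f [-0.7  0.1 -2.9] t 7.9
```

Converted, -0.156 m / 0.5 = -0.312, 0.07 m / 0.5 = 0.14, 14 degrees / 120 = 0.1167.

Emit:
drive_tool([
  [0.006, -0.1, 0.03, 0.0417, 0, 0, 0],
  [0.006, -0.2, 0.07, 0.0833, 0, 0, 0],
  [0.006, -0.312, 0.14, 0.1167, 0, 0, 0],
  [0.006, -0.312, 0.178, 0.1167, -0.0017, 0, 0],
  [0.006, -0.312, 0.178, 0.1167, -0.0017, 0, 0],
  [0.006, -0.312, 0.178, 0.1167, -0.0017, 0, 0],
])

```text
t: 8.65
position: [0.4285, -0.2367, 0.1116]
tool_rot: [[-0.991, 0.134, -0.03], [0.137, 0.961, -0.24], [-0.003, -0.242, -0.97]]
ft_force: [0.3, -0.8, -2.0]
gripper_width: 0.0128
finger_force: 60.2
```

```bash
python3 - <<'E'
from ins import *
where()
for a in [(.052,.0025,14),(.0735,.002,14)]: print(a);rel(*tcp(*a))
s=env.snapshot("scene");cv2.imwrite("pics/s4.png",cv2.resize(s["pixels"][150:310,280:490],None,fx=3,fy=3))
E
```

```text
tip housing x,y,z mm [ 2.3 52.6 32.7] tilt 13.98 yaw 82.06 roll -0.2 F u,v,z [-0.7  0.4 -2. ] w 0.0128 t 8.65
(0.052, 0.0025, 14)
shift [0.0024 0.0068 0.0295] turn [0.02 0.22 0.06] q [-0.51  0.1  -0.55  0.82 -0.23 -0.38] p [ 0.4285 -0.2367  0.1116] w 0.0128 f [ 0.3 -0.8 -2. ] t 8.65
(0.0735, 0.002, 14)
shift [0.0024 0.0277 0.0248] turn [0.02 0.22 0.06] q [-0.51  0.1  -0.55  0.82 -0.23 -0.38] p [ 0.4285 -0.2367  0.1116] w 0.0128 f [ 0.3 -0.8 -2. ] t 8.65
```

View pics/s4.png

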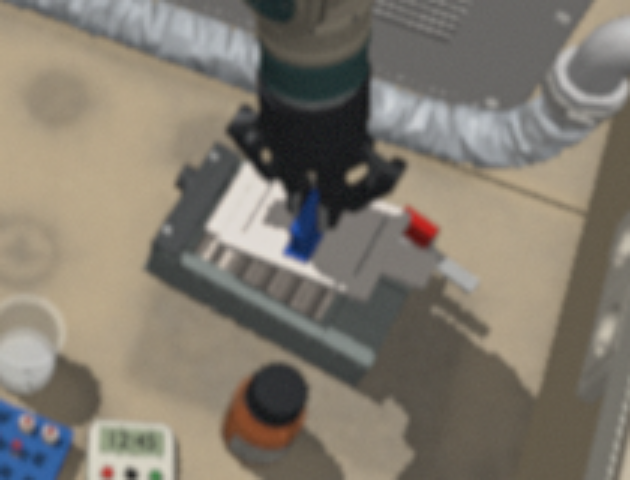

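The lid is tilted above the housing, lip towards the dark ledge (210,200), with the tongue near the knob (420,228). Lowering it now.

Converted, 0.029 m / 0.5 = 0.058, 0.02 m / 0.5 = 0.04, 0.2 degrees / 120 = 0.0017.

Emit:
drive_tool([
  [0.0048, 0.004, 0.02, 0, 0, 0, 0],
  [0.0048, 0.009, 0.04, 0, 0.0017, 0, 0],
  [0.0048, 0.0136, 0.058, 0, 0.0017, 0, 0],
  [0.0048, 0.0136, 0.058, 0, 0.0017, 0, 0],
  [0.0048, 0.0136, 0.058, 0, 0.0017, 0, 0],
])

```text
t: 9.32
position: [0.4261, -0.2379, 0.0814]
tool_rot: [[-0.99, 0.136, -0.034], [0.14, 0.961, -0.24], [0.0, -0.242, -0.97]]
ft_force: [0.3, 0.0, -2.5]
gripper_width: 0.0126
finger_force: 60.2
```

```bash
python3 - <<'E'
from ins import *
where()
for a in [(.052,.0025,14),(.068,.002,14),(.0735,.002,14)]: print(a);rel(*tcp(*a))
s=env.snapshot("scene");P=pts(s);hsv=cv2.cvtColor(s["pixels"],cv2.COLOR_BGR2HSV).astype(int)
H=np.stack([(P-O)@v,(P-O)@u,P[...,2]-.04],-1)*1e3
np.save("H5.npy",H)
w=(hsv[...,1]<50)&(hsv[...,2]>105)&(abs(H[...,0])<55)&(H[...,1]>-110)&(H[...,1]<75)&(H[...,2]>6)&(H[...,2]<60)
for y in range(-90,60,10):
    m=w&(abs(H[...,1]-y)<4)
    if m.sum()>3: print(y,m.sum(),"x",np.percentile(H[...,0][m],[2,98]).round(1),"z",np.median(H[...,2][m]).round(1))
E
```

```text
tip housing x,y,z mm [ 0.1 51.1  2.5] tilt 14.0 yaw 81.97 roll 0.0 F u,v,z [ 0.   0.3 -2.5] w 0.0126 t 9.32
(0.052, 0.0025, 14)
shift [ 0.0001  0.0009 -0.0002] turn [-0.   -0.01 -0.03] q [-0.51  0.14 -0.58  0.76 -0.23 -0.38] p [ 0.4261 -0.2379  0.0814] w 0.0126 f [ 0.3  0.  -2.5] t 9.32
(0.068, 0.002, 14)
shift [ 0.0001  0.0166 -0.0036] turn [-0.   -0.01 -0.03] q [-0.51  0.14 -0.58  0.76 -0.23 -0.38] p [ 0.4261 -0.2379  0.0814] w 0.0126 f [ 0.3  0.  -2.5] t 9.32
(0.0735, 0.002, 14)
shift [ 0.0001  0.0219 -0.0049] turn [-0.   -0.01 -0.03] q [-0.51  0.14 -0.58  0.76 -0.23 -0.38] p [ 0.4261 -0.2379  0.0814] w 0.0126 f [ 0.3  0.  -2.5] t 9.32
-90 73 x [-53.1  51.6] z 42.6
-80 101 x [-52.6  50.9] z 40.0
-70 130 x [-49.9  39.8] z 39.5
-60 116 x [-50.3  40.6] z 36.6
-50 118 x [-51.3  35.7] z 34.3
-40 96 x [-50.9  18.4] z 32.3
-30 44 x [-53.7  -2.8] z 29.0
-20 22 x [-51.7 -33. ] z 25.5
-10 39 x [-53.9 -15.9] z 24.1
0 70 x [-52.    0.8] z 21.5
10 87 x [-52.2  16.8] z 18.8
20 92 x [-51.5  23.4] z 16.7
30 93 x [-52.3  20.6] z 14.0
40 80 x [-51.2  25. ] z 9.5
50 32 x [-51.7  32.1] z 7.3
```

Converted, 0.0215 m / 0.5 = 0.043, 0.0195 m / 0.5 = 0.039.

Emit:
drive_tool([
  [0, 0.012, -0.002, 0, 0, 0, 0],
  [0, 0.023, -0.0048, 0, 0, 0, 0],
  [0, 0.033, -0.0072, 0, 0, 0, 0],
  [0, 0.039, -0.0086, 0, 0, 0, 0],
  [0, 0.043, -0.0096, 0, 0, 0, 0],
  [0, 0.043, -0.0096, 0, 0, 0, 0],
])

```text
t: 10.12
position: [0.4292, -0.2159, 0.081]
tool_rot: [[-0.99, 0.135, -0.034], [0.139, 0.961, -0.24], [-0.0, -0.242, -0.97]]
ft_force: [-0.1, 0.2, -2.5]
gripper_width: 0.0124
finger_force: 60.2
```

```bash
python3 - <<'E'
from ins import *
where()
for a in [(.0738,.0015,10),(.074,.001,6),(.074,.0005,3),(.074,0,0)]: print(a);rel(*tcp(*a))
E
```

```text
tip housing x,y,z mm [ 0.1 73.3  2.1] tilt 14.0 yaw 81.99 roll -0.0 F u,v,z [ 0.2 -0.1 -2.5] w 0.0124 t 10.12
(0.0738, 0.0015, 10)
shift [ 0.0001 -0.0007  0.0057] turn [-4.    0.   -0.01] q [-0.47  0.14 -0.59  0.76 -0.23 -0.33] p [ 0.4292 -0.2159  0.081 ] w 0.0124 f [-0.1  0.2 -2.5] t 10.12
(0.074, 0.001, 6)
shift [ 0.0001 -0.0013  0.0114] turn [-8.    0.   -0.01] q [-0.47  0.14 -0.59  0.76 -0.23 -0.33] p [ 0.4292 -0.2159  0.081 ] w 0.0124 f [-0.1  0.2 -2.5] t 10.12
(0.074, 0.0005, 3)
shift [ 0.0001 -0.0017  0.0159] turn [-1.1e+01  0.0e+00 -1.0e-02] q [-0.47  0.14 -0.59  0.76 -0.23 -0.33] p [ 0.4292 -0.2159  0.081 ] w 0.0124 f [-0.1  0.2 -2.5] t 10.12
(0.074, 0, 0)
shift [ 0.0001 -0.0018  0.0204] turn [-1.4e+01  0.0e+00 -1.0e-02] q [-0.47  0.14 -0.59  0.76 -0.23 -0.33] p [ 0.4292 -0.2159  0.081 ] w 0.0124 f [-0.1  0.2 -2.5] t 10.12
```

Converted, 0.0144 m / 0.5 = 0.0288, 0.0114 m / 0.5 = 0.0228, -10 degrees / 120 = -0.0833.

Emit:
drive_tool([
  [0, -0.0008, 0.006, -0.0167, 0, 0, 0],
  [0, -0.0014, 0.0114, -0.0333, 0, 0, 0],
  [0, -0.002, 0.0172, -0.05, 0, 0, 0],
  [0, -0.0026, 0.0228, -0.0667, 0, 0, 0],
  [0, -0.0032, 0.0288, -0.0833, 0, 0, 0],
  [0, -0.0032, 0.0288, -0.0833, 0, 0, 0],
  [0, -0.0032, 0.0288, -0.0833, 0, 0, 0],
])

```text
t: 11.0
position: [0.4284, -0.221, 0.0673]
tool_rot: [[-0.99, 0.139, -0.01], [0.14, 0.988, -0.069], [0.0, -0.07, -0.998]]
ft_force: [-0.5, 0.5, -2.8]
gripper_width: 0.0126
finger_force: 60.1
```

```bash
python3 - <<'E'
from ins import *
from look import look
where()
for a in [(.074,.0005,3),(.074,.0003,2),(.074,0,0)]: print(a);rel(*tcp(*a))
s,P,d,H,S,V,Z=look([.42,-.22],.2,"w6")
E
```

```text
tip housing x,y,z mm [ 0.  73.8  0.6] tilt 3.99 yaw 81.96 roll 0.01 F u,v,z [ 0.4 -0.6 -2.8] w 0.0126 t 11.0
(0.074, 0.0005, 3)
shift [-0.     -0.0002  0.0014] turn [-0.99 -0.01 -0.04] q [-0.57  0.17 -0.56  0.81 -0.06 -0.43] p [ 0.4284 -0.221   0.0673] w 0.0126 f [-0.5  0.5 -2.8] t 11.0
(0.074, 0.0003, 2)
shift [-0.     -0.0005  0.0029] turn [-1.99 -0.01 -0.04] q [-0.57  0.17 -0.56  0.81 -0.06 -0.43] p [ 0.4284 -0.221   0.0673] w 0.0126 f [-0.5  0.5 -2.8] t 11.0
(0.074, 0, 0)
shift [-0.     -0.0011  0.0058] turn [-3.99 -0.01 -0.04] q [-0.57  0.17 -0.56  0.81 -0.06 -0.43] p [ 0.4284 -0.221   0.0673] w 0.0126 f [-0.5  0.5 -2.8] t 11.0
```

View pics/w6.png

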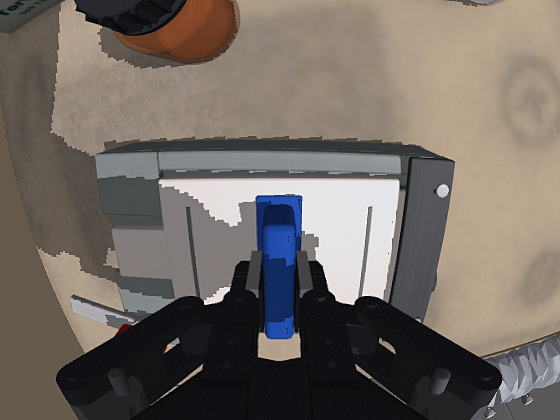

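The wrist view shows the lip hidden under the dark ledge (425,240), the plate between the cheeks (its -x edge at row 178) and the tongue in its notch (140,250). There is no contact force. I finish the swing.

Converted, 0.0063 m / 0.5 = 0.0126, 0.0058 m / 0.5 = 0.0116, -4 degrees / 120 = -0.0333.

Emit:
drive_tool([
  [0, -0.0004, 0.0028, -0.0083, 0, 0, 0],
  [0, -0.001, 0.0058, -0.0167, 0, 0, 0],
  [0, -0.0016, 0.0086, -0.025, 0, 0, 0],
  [0, -0.0022, 0.0116, -0.0333, 0, 0, 0],
  [0, -0.0022, 0.0126, -0.0333, 0, 0, 0],
  [0, -0.0022, 0.0126, -0.0333, 0, 0, 0],
])

```text
t: 11.8
position: [0.4283, -0.2227, 0.0618]
tool_rot: [[-0.99, 0.14, 0.0], [0.14, 0.99, -0.0], [-0.0, 0.0, -1.0]]
ft_force: [-2.8, 1.1, 5.3]
gripper_width: 0.013
finger_force: 61.3
```

```bash
python3 - <<'E'
from ins import *
from look import look
where()
s,P,d,H,S,V,Z=look([.42,-.22],.2)
Q=np.stack([(P-O)@v,(P-O)@u,Z-.04],-1)*1e3
pl=(V>90)&(S<50)&(Q[...,2]>3)&(Q[...,2]<16)&(abs(Q[...,0])<46)
for y in range(-90,64,10):
    m=pl&(abs(Q[...,1]-y)<3)&(Q[...,0]<-10)&(Q[...,0]>-38)
    if m.sum()>3: print(y,m.sum(),np.median(Q[...,2][m]).round(1))
E
```

```text
tip housing x,y,z mm [ 0.2 73.9  0.2] tilt -0.0 yaw 81.97 roll -0.02 F u,v,z [ 0.7 -2.9  5.3] w 0.013 t 11.8
-90 68 8.3
-80 105 8.3
-70 102 8.3
-60 261 8.3
-50 587 8.4
-40 617 8.4
-30 643 8.4
-20 655 8.4
-10 318 8.4
0 111 8.4
10 278 8.4
20 656 8.4
30 639 8.4
40 609 8.3
50 587 8.3
60 428 7.6
```

Converted, -0.12 m / 0.5 = -0.24, -0.09 m / 0.5 = -0.18.

Emit:
drive_tool([
  [0, 0, 0, 0, 0, 0, 0.15],
  [0, 0, 0, 0, 0, 0, 0.4],
  [0, 0, -0.01, 0, 0, 0, 0.5],
  [0, 0, -0.08, 0, 0, 0, 0.5],
  [0, 0, -0.18, 0, 0, 0, 0.5],
  [0, 0, -0.24, 0, 0, 0, 0.5],
  [0, 0, -0.24, 0, 0, 0, 0.5],
])

```text
t: 12.72
position: [0.4305, -0.2241, 0.1844]
tool_rot: [[-0.99, 0.14, 0.006], [0.14, 0.99, -0.004], [-0.006, -0.003, -1.0]]
ft_force: [-0.2, -1.1, 0.9]
gripper_width: 0.0426
finger_force: 0.0
```

```bash
python3 - <<'E'
from ins import *
from look import look
s,P,d,H,S,V,Z=look([.42,-.22],.2)
Q=np.stack([(P-O)@v,(P-O)@u,Z-.04],-1)*1e3
m=(S<50)&(V>90)&(Q[...,2]>6)&(Q[...,2]<11)&(abs(Q[...,0])<41)&(Q[...,1]<58)&(Q[...,1]>-90)
A=np.c_[Q[m][:,:2],np.ones(m.sum())];print("plane",np.linalg.lstsq(A,Q[m][:,2],rcond=None)[0].round(4),m.sum())
red=d&((H<8)|(H>172))&(S>150)&(V>70)
comps("red",red,P,60);comps("redtop",red&(Z>.08),P,60)
K=O+.058*v-.084*u;print(K)
rel([K[0],K[1],.068],down(162))
E
```

```text
plane [ 1.4000e-03 -4.0000e-04  8.3878e+00] 12380
red 744 [185. 262.] med [ 0.4688 -0.3098  0.0841] z [0.066 0.087] rect [ 0.4202 -0.2611] [0.0303 0.1677] 44.4
redtop 477 [183. 265.] med [ 0.4696 -0.3117  0.086 ] z [0.081 0.087] rect [ 0.4202 -0.2611] [0.0303 0.1677] 44.4
[ 0.47154501 -0.31345456  0.04      ]
shift [-0.0542 -0.0833  0.1147] turn [-2.000e-01  8.000e-02 -8.002e+01] q [-0.61  0.06 -0.41  1.1  -0.   -0.47] p [ 0.4292 -0.2232  0.1824] w 0.0431 f [-0.6 -0.4 -0.6] t 12.78
```

Converted, -0.083 m / 0.5 = -0.166, 0.04 m / 0.5 = 0.08, -80 degrees / 120 = -0.6667.

Emit:
drive_tool([
  [-0.108, -0.166, 0.08, 0, 0, -0.6667, 0.5],
  [-0.108, -0.166, 0.08, 0, 0, -0.6667, 0.5],
  [-0.108, -0.166, 0.08, 0, 0, -0.6667, 0.5],
  [-0.108, -0.166, 0.08, 0, 0, -0.6667, 0.5],
  [-0.108, -0.166, 0.08, 0, 0, -0.6667, 0.5],
  [-0.108, -0.166, 0.08, 0, 0, -0.6667, 0.5],
  [-0.108, -0.166, 0.08, 0, 0, -0.6667, 0.5],
  [-0.108, -0.166, 0.08, 0, 0, -0.6667, 0.5],
])

```text
t: 13.78
position: [0.4689, -0.3113, 0.1389]
tool_rot: [[-0.306, -0.952, -0.003], [-0.952, 0.306, 0.002], [-0.001, 0.003, -1.0]]
ft_force: [-0.5, 0.1, 0.1]
gripper_width: 0.0427
finger_force: 0.0
```

Emit:
drive_tool([
  [0, 0, 0, 0, 0, 0, 0.5],
  [0, 0, 0, 0, 0, 0, 0.5],
])

```text
t: 14.02
position: [0.4695, -0.3118, 0.1401]
tool_rot: [[-0.311, -0.951, -0.001], [-0.951, 0.311, 0.001], [-0.001, 0.002, -1.0]]
ft_force: [0.1, -0.3, -0.3]
gripper_width: 0.0427
finger_force: 0.0
```

```bash
python3 - <<'E'
from ins import *
from look import look
s,P,d,H,S,V,Z=look([.47,-.313],.05)
red=d&((H<8)|(H>172))&(S>150)&(V>60)
comps("redtop",red&(Z>.08)&(Z<.095),P,60)
comps("arm",d&(Z>.05)&(Z<.062)&(S<60),P,60)
K=O+.058*v-.084*u
rel([K[0],K[1],.068],down(162))
E
```

```text
redtop 837 [273. 226.] med [ 0.471  -0.3158  0.086 ] z [0.084 0.087] rect [ 0.4715 -0.3147] [0.0308 0.0112] 72.0
arm 1223 [274. 176.] med [ 0.4628 -0.3408  0.0554] z [0.054 0.059] rect [ 0.464  -0.3334] [0.057  0.0216] 68.5
shift [ 0.0009 -0.0023  0.0724] turn [ 0.07  0.03 -0.08] q [-0.7   0.24 -0.29  1.04  0.   -1.96] p [ 0.4697 -0.3119  0.1404] w 0.0426 f [-0.2  0.1 -1.3] t 14.07
```

Converted, 0.072 m / 0.5 = 0.144, -0.0024 m / 0.5 = -0.0048.

Emit:
drive_tool([
  [0.0028, -0.0048, 0.1, 0, 0, 0, 0.5],
  [0.0028, -0.0048, 0.144, 0, 0, 0, 0.5],
  [0.0028, -0.0048, 0.144, 0, 0, 0, 0.4],
  [0.0028, -0.0048, 0.144, 0, 0, 0, 0.2],
  [0.0028, -0.0048, 0.144, 0, 0, 0, 0],
  [0.0028, -0.0048, 0.144, 0, 0, 0, 0],
  [0.0028, -0.0048, 0.144, 0, 0, 0, 0],
])

```text
t: 14.95
position: [0.4722, -0.3148, 0.0706]
tool_rot: [[-0.31, -0.951, 0.001], [-0.951, 0.31, -0.001], [0.001, -0.001, -1.0]]
ft_force: [-3.3, 0.7, 6.5]
gripper_width: 0.0109
finger_force: 60.5
```

```bash
python3 -c "
from ins import *
rel([.4715,-.314,.068],down(162-76)); print(env.read_state()['torque'],env.read_state()['finger_force'])"
```

```text
shift [-0.0006  0.0009  0.0026] turn [-1.000e-01 -1.000e-02  7.596e+01] q [-0.7   0.32 -0.36  0.9  -0.   -1.96] p [ 0.4722 -0.3148  0.0706] w 0.0109 f [-3.3  0.7  6.5] t 14.95
[ 0.19455366  0.65513663 -0.08197898] 60.52276074886322
```

Converted, -0.002 m / 0.5 = -0.004, 73 degrees / 120 = 0.6083.

Emit:
drive_tool([
  [0, 0, -0.004, 0, 0, 0.0667, 0],
  [0, 0, -0.004, 0, 0, 0.15, 0],
  [0, 0, -0.004, 0, 0, 0.2333, 0],
  [0, 0, -0.004, 0, 0, 0.3167, 0],
  [0, 0, -0.004, 0, 0, 0.4, 0],
  [0, 0, -0.004, 0, 0, 0.4833, 0],
  [0, 0, -0.004, 0, 0, 0.5583, 0],
  [0, 0, -0.004, 0, 0, 0.6083, 0],
])

```text
t: 15.95
position: [0.4716, -0.3142, 0.0707]
tool_rot: [[-1.0, 0.022, -0.001], [0.022, 1.0, -0.0], [0.001, -0.0, -1.0]]
ft_force: [-1.3, -0.5, -3.6]
gripper_width: 0.0111
finger_force: 59.8
```

Converted, 3 degrees / 120 = 0.025.

Emit:
drive_tool([
  [0, 0, 0, 0, 0, 0.0125, 0],
  [0, 0, 0, 0, 0, 0.025, 0],
  [0, 0, 0, 0, 0, 0.025, 0],
])

```text
t: 16.32
position: [0.4716, -0.3142, 0.0707]
tool_rot: [[-0.998, 0.07, -0.001], [0.07, 0.998, 0.0], [0.001, 0.0, -1.0]]
ft_force: [-1.1, -0.3, -5.6]
gripper_width: 0.0107
finger_force: 59.5
```

```bash
python3 -c "
from ins import *
rel([.4715,-.314,.068],down(162-76)); print(env.read_state()['torque'],env.read_state()['finger_force'])"
```

```text
shift [0.0001 0.0002 0.0027] turn [ 0.01 -0.04 -0.02] q [-0.7   0.32 -0.36  0.9  -0.   -0.63] p [ 0.4716 -0.3142  0.0707] w 0.0107 f [-1.1 -0.3 -5.6] t 16.32
[-0.26532671  0.1778938  -0.08019242] 59.46364939212799
```

Converted, 2 degrees / 120 = 0.0167.

Emit:
drive_tool([
  [0, 0, 0, 0, 0, 0.0083, 0],
  [0, 0, 0, 0, 0, 0.0167, 0],
  [0, 0, 0, 0, 0, 0.0167, 0],
])

```text
t: 16.7
position: [0.4715, -0.3141, 0.0707]
tool_rot: [[-0.995, 0.104, -0.001], [0.104, 0.995, 0.0], [0.001, 0.0, -1.0]]
ft_force: [-1.9, -0.8, -8.1]
gripper_width: 0.0109
finger_force: 60.7
```

```bash
python3 -c "
from ins import *
rel([.4715,-.314,.068],down(162-76)); print(env.read_state()['torque'],env.read_state()['finger_force'])"
```

```text
shift [0.0001 0.0001 0.0027] turn [ 0.01 -0.06 -1.95] q [-0.7   0.32 -0.36  0.9  -0.   -0.6 ] p [ 0.4715 -0.3141  0.0707] w 0.0109 f [-1.9 -0.8 -8.1] t 16.7
[-0.39446469  0.39595101  0.87144211] 60.68124175071716
```

The moment about the axis jumped to 0.87 N m, so the knob is at its stop. I let go, rise and check.

Converted, -0.15 m / 0.5 = -0.3, -0.1 m / 0.5 = -0.2, -0.5 degrees / 120 = -0.0042.

Emit:
drive_tool([
  [0, 0, 0, 0, 0, -0.0042, 0.2],
  [0, 0, 0, 0, 0, -0.0042, 0.5],
  [0, 0, -0.01, 0, 0, -0.0042, 0.5],
  [0, 0, -0.1, 0, 0, -0.0042, 0.5],
  [0, 0, -0.2, 0, 0, -0.0042, 0.5],
  [0, 0, -0.3, 0, 0, -0.0042, 0.5],
  [0, 0, -0.3, 0, 0, -0.0042, 0.5],
])

```text
t: 17.58
position: [0.4752, -0.3169, 0.2277]
tool_rot: [[-0.995, 0.097, 0.01], [0.097, 0.995, -0.008], [-0.01, -0.007, -1.0]]
ft_force: [0.2, 0.6, 0.9]
gripper_width: 0.0427
finger_force: 0.0
```

```bash
python3 - <<'E'
from ins import *
from look import look
s,P,d,H,S,V,Z=look([.42,-.22],.2,"w7")
Q=np.stack([(P-O)@v,(P-O)@u,Z-.04],-1)*1e3
m=(S<50)&(V>90)&(Q[...,2]>6)&(Q[...,2]<11)&(abs(Q[...,0])<41)&(Q[...,1]<58)&(Q[...,1]>-62)
A=np.c_[Q[m][:,:2],np.ones(m.sum())];print("plane",np.linalg.lstsq(A,Q[m][:,2],rcond=None)[0].round(4),m.sum())
red=((H<8)|(H>172))&(S>150)&(V>60)&(np.hypot(P[...,0]-.471,P[...,1]+.314)<.03)
comps("redtop",red&(Z>.08)&(Z<.095),P,60)
w=(Q[...,2]>10.5)&(Q[...,2]<18)&(Q[...,1]<-66)&(Q[...,1]>-110)&(Q[...,0]<40)&(Q[...,0]>-60)
comps("arm(housing mm)",w,Q,40)
for n in("flask",): pass
E
```

```text
plane [ 4.0000e-04 -8.0000e-04  8.2822e+00] 7577
redtop 428 [283. 186.] med [ 0.4703 -0.3135  0.0861] z [0.084 0.087] rect [ 0.471  -0.3133] [0.0107 0.0306] 84.5
arm(housing mm) 686 [281. 138.] med [ 17.5752 -87.1599  15.2387] z [13.937 16.484] rect [ 18.2505 -87.2122] [44.2587 14.0938] 4.5
```

View pics/w7.png

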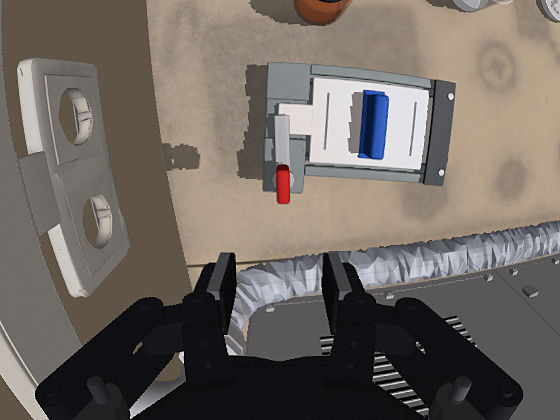

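The lid lies flat in the housing (370,130), and the clamp arm lies over the tongue (283,140). Its angle is about 85.5°, which is the stop.

```bash
python3 -c "
from station import env
print(env.job_done())"
```

```text
the job is handed in; nothing more can be done
None
```

The job is handed in at about 18 s of robot time: the lid came out from under the riser and was laid down, then hooked under the ledge and swung home flat; the clamp is at its stop over the tongue, and the arm stayed clear of the flask and bottle.

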